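Tip the guarded tray to bring the check weight forward and put it away

TASK

The small brass check weight has been left at the back of the steel tipping tray, under the clear guard. With light pressure push the tray's front flange all the way down onto its stop and hold it there until the weight has slid to the front end, then ease the tray slowly back up to level without letting it spring back. Then lift the weight out of the front end and stand it upright in the smaller, empty recess of the wooden weight block, leaving the other things where they are.

Things in the scene. Friction and masses are not known exactly. Their poses are not given: they have to be found in the camera images.
- stand: Fixed steel stand of the tray. Origin on the worktop under the tray's front wall; x along the tray to the back, y left, z up. Tray: open trough, floor at z = 110 mm when level, inside x = 2 to 263 mm, 60 mm wide, walls 30 mm high; crosswise hinge at x = 178, z = 110 mm. A clear guard covers top, back and sides from x = 128 to 278 mm, 205 mm high, 108 mm wide; the front part is open above.
- flange (a point): Middle of the top face of the tray's front press flange, a level steel lip outside the top of the front wall, 60 mm long (along the tray), 76 mm wide, 142 mm above the worktop at level; 28 mm in front of the stand's origin, 206 mm from the hinge. Moves with the tray and drops about 75 mm by the stop. Axes as the stand's at level.
- tray (a joint): Tilt of the tray, rad: 0 = level (rest), grows as the flange is pushed down, hard stop at 0.36. Spring return: at mid-flange about 4 to 6 N at first, 6 to 10 N just short of the stop; on the stop the force climbs about 7 N per mm; keep it under 20 N. Let go, it snaps back. The weight slides only beyond 0.27 to 0.35 rad (varies) and may need seconds on the stop.
- weight_mid (a point): The small brass check weight (loose, about 200 g, varies): upright cylinder 38 mm thick with a round knob, 56 mm high; this point is on its axis, 28 mm above its foot; z along its axis. Body 0 to 42 mm above the foot, knob 18 mm thick from 42 to 56 mm. Starts on the tray's floor under the guard; at the front end its axis is about 21 mm behind the stand's origin.
- block: Fixed wooden weight block, 72 mm (x) by 150 mm (y) by 26 mm high, origin under its centre on the worktop. Two round recesses 12 mm deep: the smaller, empty one and, 72 mm away along the block's +y, a larger one 56 mm wide where the big weight stands.
- block_hole0 (a point): Middle of the mouth of the smaller recess, 26 mm above the worktop; 46 mm in diameter, 12 mm deep, flat floor 14 mm above the worktop. Axes as those of the block.
- weight_1: Bystander: the bigger brass check weight (loose), 48 mm thick, 67 mm high, standing in the block's larger recess; origin at its foot.
- tub_f: Bystander: lidded salad tub (loose), 94 mm wide, 51 mm high, left of the tray; origin at its underside.
- wedge_kit: Bystander: white cheese wedge (loose), 83 x 121 x 60 mm, to the right; origin at its underside.

How it is judged:
By the outcome, as a careful person would: the job done as asked, in the order asked, and still so for the second after the job is handed in, with the robot touching nothing.
It also fails if it takes over 67 s, if anything falls off the work surface, if the arm or the gripper's body presses on something with over 40 N, if the wrist force passes 120 N, or if a joint passes its speed limit or range.

ROBOT

A 6-joint arm with a two-finger parallel gripper is mounted at the origin on a cart in front of the work surface, level with it; the furniture and walls round the work are solid. World frame = base frame: x ahead of the robot, y to its left, z up, the work surface at z = 0. Lengths are in m, angles in rad, forces in N, time in s.
With the tool pointing down it reaches from about 0.375 to 0.975 m from the base axis. Payload 3.8 kg.
Tool frame: the origin (TCP) lies midway between the tips of the shut fingers; the grasp point (between the pads) lies 19 mm behind it; z points along the fingers, y is the line along which they close (so a half turn about z gives the same grasp; the last joint's range is limited). The gripper opens to 85 mm and grips with 20 to 120 N. Pads are 22 mm wide; open, the fingers measure 114 mm over their backs; the gripper's body (76 mm by 85 mm) begins 54 mm behind the grasp point. The pads swing forward as they close: fully open they stand 13 mm farther back than shut.
Start: joints at [1.16, 0.264, 1.604, -0, 1.274, -0.037], TCP at [0.246, 0.628, 0.231] pointing down, gripper open.
Joint ranges: [-2.63, 2.63], [-0.94, 2.18], [0.31, 2.57], [-1.31, 4.45], [0, 2.66], [-2.55, 2.55]. Speed limits (rad/s): [2.57, 2.57, 3.14, 3.14, 3.14, 3.14].

INTERFACE

Orientations are given as a rotation vector (axis times angle).
In Python, from workcell import sensors, viewer, job gives the robot as it stands.
- The arm moves only by the shell command python3 -m inch 'ROWS' [FORCE]. ROWS is JSON, one flat list of numbers, 7 for each row, row after row: the shift along the tool's x, y, z in mm, then the turn, a rotation vector about the tool's x, y, z in degrees, then the finger opening in mm, from 0 to 85.4. A call has exactly 8 rows; each row shifts and turns the commanded pose from where the row before left it, along the tool's axes as they then stand; what a row does not reach is not made up. A row lasts 1/10 s, in which the tool goes at most 50 mm and 8.59 degrees, less where a joint would pass 70% of its speed; a pose out of reach is approached as far as the arm can. A call is refused whole if a number of a shift passes 50 or a number of a turn 8.59, either way. A call with a gripper value outside its range is refused whole. The fingers move at their own pace and stop on an object; FORCE is the grip in N (left out, the last holds). Time passes only in rows, so rows that do not move let the fingers close, or fill a call up. It gives the time, the measured TCP pose, the force, the opening and the grip force at its end, in the units of the state.
- sensors.read_state(): the state, without advancing time (a new reading comes with each control period).
- viewer.read_camera(name): name is "side" or "top"; returns the picture (420x560x3 uint8, red, green, blue); there is no depth.
- viewer.camera_params(name): a dict with "K" (3x3 intrinsics, pixels), "world_to_cam" (4x4, takes a point from world to camera coordinates). Camera axes: x right, y down, z forward; pixel columns grow to the right and rows downward; lengths in m; the calibration is good to about 2 mm. A picture is of the moment at which its call begins. camera_params takes no time and is no camera call.
- job.finish_job(): hands the job in; it is judged then, once.
The state is a dict: "time": time; "q": joint angles; "joint_vel": joint speeds; "joint_torque": joint torques, N m; "tool_pos": TCP position; "tcp_rot": TCP orientation; "wrist_force": force on the tool from outside, world axes, zero at the start; "torque": the same for the moment, N m; "width": opening from 0.0 (shut) to 1.0 (fully open); "grip_force": force on a finger pad.
Only numpy, scipy, OpenCV 4.12 (cv2) and the standard library are available. Lean on these libraries where they do the work, as an engineer would, in place of code of your own. Each camera call takes 0.05 s, during which the arm holds its last target. There are 200 camera calls.

## Working session

There is one attempt and no reset: what is moved stays moved. The work goes in short steps, Python scripts to look and compute and a shell command to move; the robot and the scene stay as the last step left them, time stands still between calls to the robot, and variables do not carry over. Pictures are saved under pics/ and viewed, at most 10 in all, crops included, and the job is handed in when it is done.

```bash
ls; mkdir -p pics; python3 - <<'E'
from workcell import sensors, viewer
import cv2,numpy as np
np.set_printoptions(precision=4,suppress=True)
print(sensors.read_state())
for n in("side","top"):
    im=viewer.read_camera(n); cv2.imwrite(f"pics/{n}0.png",im[:,:,::-1]); p=viewer.camera_params(n); print(n,p)
E
```

```text
pics
{'time': 0.0, 'q': array([ 1.1601,  0.2648,  1.6054, -0.    ,  1.2737, -0.0369]), 'joint_vel': array([-0.001 , -0.0004, -0.0004,  0.0006, -0.0002,  0.0007]), 'joint_torque': array([  0.001 , -51.512 , -36.732 ,   0.0001,   0.0128,  -0.    ]), 'tool_pos': array([0.2462, 0.6277, 0.2299]), 'tcp_rot': array([-0.5837, -3.0864,  0.0035]), 'wrist_force': array([ 0.3499, -0.9725, -0.6576]), 'torque': array([0.0284, 0.0559, 0.0518]), 'grip_force': 0.0, 'width': 1.0003026213569615}
side {'K': array([[385.8138,   0.    , 280.4621],
       [  0.    , 385.8138, 208.0426],
       [  0.    ,   0.    ,   1.    ]]), 'world_to_cam': array([[-0.9747, -0.2228,  0.0181,  0.5666],
       [-0.1191,  0.4493, -0.8854,  0.1756],
       [ 0.1891, -0.8652, -0.4645,  1.09  ],
       [ 0.    ,  0.    ,  0.    ,  1.    ]])}
top {'K': array([[475.8575,   0.    , 281.3706],
       [  0.    , 475.8575, 210.8111],
       [  0.    ,   0.    ,   1.    ]]), 'world_to_cam': array([[-0.0847, -0.9963,  0.012 ,  0.0241],
       [-0.815 ,  0.0624, -0.5761,  0.5444],
       [ 0.5732, -0.0586, -0.8173,  1.2103],
       [ 0.    ,  0.    ,  0.    ,  1.    ]])}
```

View pics/side0.png

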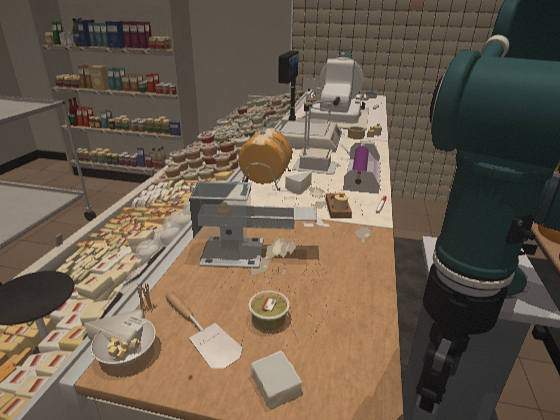

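View pics/top0.png

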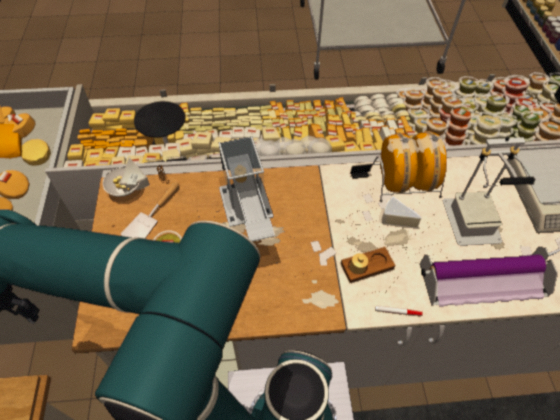

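The side view shows the tray at about (240,210) with its flange near (305,215), and the block with the big weight at (340,205). In the top view the tray runs from (240,160) to the flange near (262,230), with the block at (368,264). I'll enlarge these areas.

```bash
python3 - <<'E'
import cv2,numpy as np
a=cv2.imread("pics/side0.png")[165:275,180:370]; b=cv2.imread("pics/top0.png")[130:290,200:420]
cv2.imwrite("pics/c1.png",cv2.resize(a,None,fx=4.2,fy=4.2,interpolation=cv2.INTER_CUBIC))
cv2.imwrite("pics/c2.png",cv2.resize(b,None,fx=3.6,fy=3.6,interpolation=cv2.INTER_CUBIC))
E
```

```text
(no output)
```

View pics/c1.png

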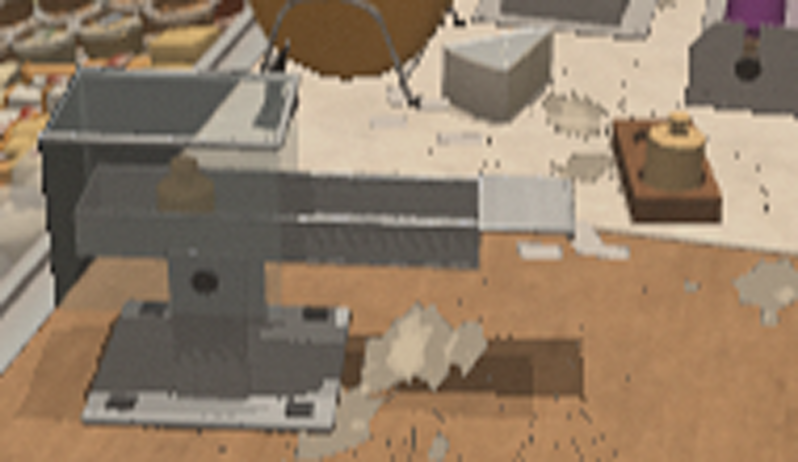

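View pics/c2.png

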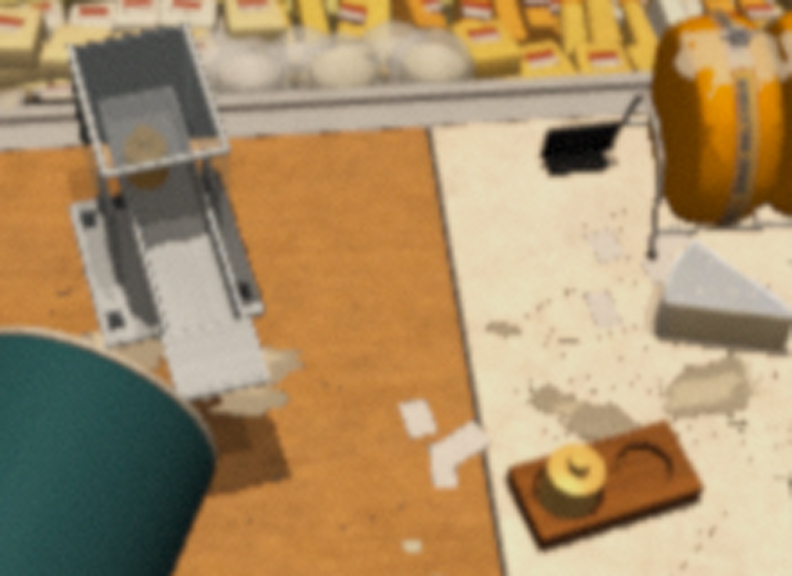

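c1 shows the flange's top face with corners (478,178), (572,178), (575,232), (480,232), and the weight under the guard at (185,185). c2 shows the flange's front edge from (175,397) to (268,378), the block's top corners near (510,468), (668,424), (700,486), (545,538), and the empty recess near (645,465).

```bash
cat > h.py <<'E'
import numpy as np,cv2
from workcell import sensors, viewer
np.set_printoptions(precision=4,suppress=True)
def ray(n,u,v):
    p=viewer.camera_params(n);R=p["world_to_cam"][:3,:3];t=p["world_to_cam"][:3,3]
    return -R.T@t, R.T@np.linalg.inv(p["K"])@np.array([u,v,1.])
def onz(n,u,v,z):
    c,d=ray(n,u,v); return c+d*(z-c[2])/d[2]
def proj(n,P):
    p=viewer.camera_params(n);c=p["world_to_cam"]@np.append(P,1);q=p["K"]@c[:3];return q[:2]/q[2]
def tri(l):
    A=0;b=0
    for n,u,v in l:
        c,d=ray(n,u,v);d/=np.linalg.norm(d);M=np.eye(3)-np.outer(d,d);A=A+M;b=b+M@c
    return np.linalg.solve(A,b)
c1=lambda x,y:("side",180+(x+.5)/4.2-.5,165+(y+.5)/4.2-.5)
c2=lambda x,y:("top",200+(x+.5)/3.6-.5,130+(y+.5)/3.6-.5)
E
python3 - <<'E'
from h import *
for n,L,z in(("flange side",[c1(478,178),c1(572,178),c1(575,232),c1(480,232)],.142),("flange top",[c2(175,397),c2(268,378)],.142),
 ("block top",[c2(510,466),c2(668,422),c2(700,484),c2(545,536)],.026),("block side",[c1(612,122),c1(718,200),c1(630,207)],.026),
 ("hole",[c2(645,465)],.026),("bigw knobtop",[c2(580,464),c1(680,122)],.081)):
    P=np.array([onz(*l,z) for l in L]); print(n);print(P, P.mean(0)); print(np.linalg.norm(np.diff(P,axis=0),axis=1))
# hole contour / gray dumps
im=cv2.imread("pics/top0.png");print(im[242:275:1,364:396].sum(2)//3)
# block contour mask
h=cv2.cvtColor(im,cv2.COLOR_BGR2HSV);m=((h[...,0]<14)&(h[...,1]>120)&(h[...,2]<150)).astype(np.uint8);m[:, :330]=0;m[:,400:]=0;m[:240]=0;m[290:]=0
c=max(cv2.findContours(m,0,2)[0],key=cv2.contourArea);print(cv2.convexHull(c).squeeze().tolist())
E
```

```text
flange side
[[0.5401 0.0255 0.142 ]
 [0.4779 0.009  0.142 ]
 [0.4652 0.0832 0.142 ]
 [0.5243 0.0987 0.142 ]] [0.5019 0.0541 0.142 ]
[0.0643 0.0753 0.0611]
flange top
[[0.4717 0.0808 0.142 ]
 [0.4838 0.0058 0.142 ]] [0.4778 0.0433 0.142 ]
[0.0759]
block top
[[ 0.4527 -0.1986  0.026 ]
 [ 0.4851 -0.3425  0.026 ]
 [ 0.4228 -0.3567  0.026 ]
 [ 0.3846 -0.2172  0.026 ]] [ 0.4363 -0.2788  0.026 ]
[0.1475 0.064  0.1447]
block side
[[ 0.4839 -0.3321  0.026 ]
 [ 0.3813 -0.2064  0.026 ]
 [ 0.4501 -0.1758  0.026 ]] [ 0.4384 -0.2381  0.026 ]
[0.1623 0.0753]
hole
[[ 0.4446 -0.3139  0.026 ]] [ 0.4446 -0.3139  0.026 ]
[]
bigw knobtop
[[ 0.4198 -0.2448  0.081 ]
 [ 0.4194 -0.2304  0.081 ]] [ 0.4196 -0.2376  0.081 ]
[0.0144]
[[172 177 177 ... 165 161 160]
 [151 154 153 ... 153 154 150]
 [148 149 150 ... 149 155 157]
 ...
 [ 58  67  86 ... 208 210 211]
 [ 78  81  87 ... 207 206 208]
 [ 82  77  73 ... 209 206 207]]
[[383, 249], [385, 250], [386, 251], [388, 255], [389, 259], [389, 261], [388, 262], [385, 263], [373, 265], [371, 265], [365, 253], [371, 251], [375, 250], [380, 249]]
```

```bash
python3 -m inch '[-37.3,-37.1,0,0,0,0,0, -37.3,-37.1,0,0,0,0,0, -37.3,-37.1,0,0,0,0,0, -37.3,-37.1,0,0,0,0,0, -37.3,-37.1,0,0,0,0,0, -37.3,-37.1,0,0,0,0,0, -37.3,-37.1,0,0,0,0,0, -37.3,-37.1,0,0,0,0,0]' 30
python3 -m inch '[-37.3,-37.1,0,0,0,0,0, -37.3,-37.1,0,0,0,0,0, -37.3,-37.1,0,0,0,0,0, -37.3,-37.1,0,0,0,0,0, 0,0,0,0,0,8,0, 0,0,0,0,0,8,0, 0,0,0,0,0,8,0, 0,0,0,0,0,8,0]'
python3 -m inch '[0,0,0,0,0,8,0, 0,0,0,0,0,8,0, 0,0,0,0,0,8,0, 0,0,0,0,0,0,0, 0,0,0,0,0,0,0, 0,0,0,0,0,0,0, 0,0,0,0,0,0,0, 0,0,0,0,0,0,0]'
python3 - <<'E'
from h import *
from scipy.spatial.transform import Rotation as Ro
s=sensors.read_state();print(s["time"],s["tool_pos"],s["wrist_force"]);print(Ro.from_rotvec(s["tcp_rot"]).as_matrix())
for n in("guard front top",[c2(103,175),c2(228,148)]),("guard back top",[c2(72,48),c2(185,28)]),("guard side",[c1(300,75),c1(285,143),c1(45,138),c1(85,70)]):
    P=np.array([onz(*l,.205) for l in n[1]]);print(n[0]);print(P,P.mean(0))
a=viewer.read_camera("side")[:,:,::-1];b=viewer.read_camera("top")[:,:,::-1]
cv2.imwrite("pics/s1.png",a);cv2.imwrite("pics/t1.png",b)
A=cv2.resize(a[175:255,230:360],None,fx=5,fy=5,interpolation=cv2.INTER_CUBIC)   # 650x400
B=cv2.resize(b[235:285,335:400],None,fx=5,fy=5,interpolation=cv2.INTER_CUBIC)
cv2.imwrite("pics/c3.png",A)
cv2.imwrite("pics/c4.png",cv2.resize(b[235:285,335:400],None,fx=10,fy=10,interpolation=cv2.INTER_CUBIC))
E
```

```text
time: 0.9
tool_pos: [0.4076, 0.2602, 0.231]
tcp_rot: [-0.583, -3.087, 0.0]
wrist_force: [1.7, 1.1, -0.1]
width: -0.002
grip_force: 0.0
time: 1.7
tool_pos: [0.4876, 0.0787, 0.2307]
tcp_rot: [-1.421, -2.801, 0.001]
wrist_force: [-0.6, -0.2, 0.4]
width: 0.003
grip_force: 0.0
time: 2.5
tool_pos: [0.488, 0.0791, 0.2313]
tcp_rot: [1.964, 2.452, -0.0]
wrist_force: [0.1, -0.2, -0.3]
width: 0.001
grip_force: 0.0
2.5 [0.488  0.0791 0.2313] [ 0.1463 -0.2192 -0.3499]
[[-0.2186  0.9758  0.    ]
 [ 0.9758  0.2186 -0.    ]
 [-0.     -0.     -1.    ]]
guard front top
[[0.6512 0.1291 0.205 ]
 [0.6724 0.0248 0.205 ]] [0.6618 0.077  0.205 ]
guard back top
[[0.7954 0.153  0.205 ]
 [0.812  0.0539 0.205 ]] [0.8037 0.1034 0.205 ]
guard side
[[0.6646 0.0276 0.205 ]
 [0.6437 0.1294 0.205 ]
 [0.7891 0.1611 0.205 ]
 [0.8072 0.0577 0.205 ]] [0.7261 0.094  0.205 ]
```

View pics/c4.png

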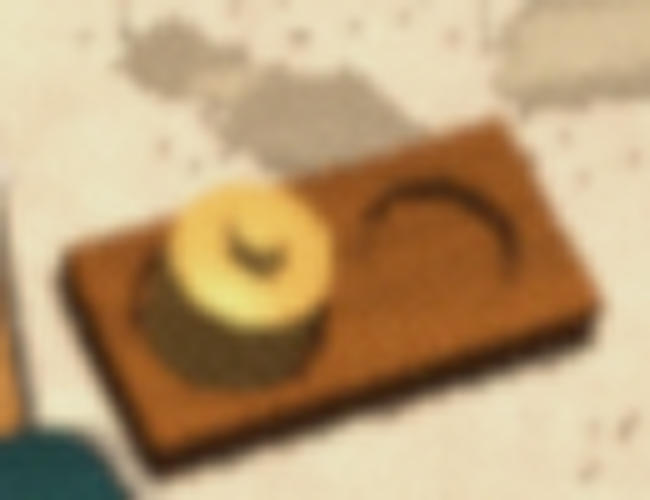

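View pics/c3.png

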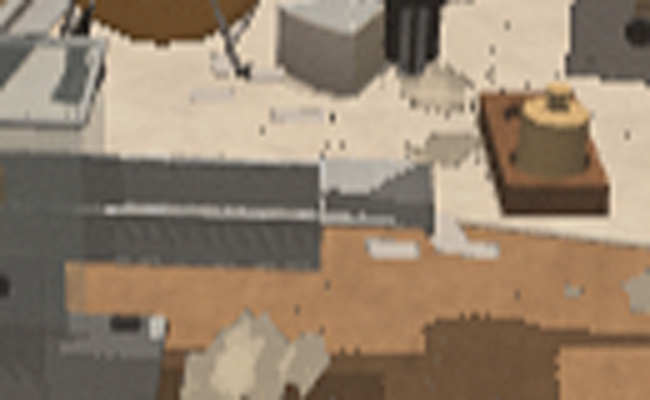

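c4 shows the recess's far rim as an arc from (358,240) over (435,177) to (518,275), and the block's top corners at (62,252), (500,120), (600,300), (155,450). c3 shows the flange at (375,190), partly in the gripper's shadow, with nothing touching it.

```bash
python3 -m inch '[-17,4,10,0,0,0,0, -17,4,10,0,0,0,0, 0,0,20,0,0,0,0, 0,0,20,0,0,0,0, 0,0,14,0,0,0,0, 0,0,0,0,0,0,0, 0,0,0,0,0,0,0, 0,0,0,0,0,0,0]'
python3 - <<'E'
from h import *
from scipy.optimize import least_squares
c4=lambda x,y:("top",335+(x+.5)/10-.5,235+(y+.5)/10-.5)
P=np.array([onz(*c4(*p),.026)[:2] for p in[(358,240),(375,205),(400,185),(435,177),(470,188),(500,212),(517,245),(518,275)]])
r=least_squares(lambda c:np.linalg.norm(P-c,axis=1)-.023,P.mean(0)-[.02,0]);print("hole",r.x,r.fun*1e3)
r=least_squares(lambda c:np.linalg.norm(P-c[:2],axis=1)-c[2],[*r.x,.023]);print("free",r.x)
C=np.array([onz(*c4(*p),.026)[:2] for p in[(62,252),(500,120),(600,300),(155,450)]]);m=C.mean(0);u=(C[0]+C[3]-C[1]-C[2]);u/=np.linalg.norm(u)
print(C,m,"ydir",u,"hole-sym",m-.036*u)
E
```

```text
time: 3.4
tool_pos: [0.5041, 0.0479, 0.1585]
tcp_rot: [1.963, 2.451, 0.002]
wrist_force: [0.8, 0.3, -0.3]
width: -0.001
grip_force: 0.0
hole [ 0.4442 -0.3131] [ 2.2255  0.0428  0.0799  0.7397 -0.0193 -0.1434  0.6002  1.9812]
free [ 0.4427 -0.3125  0.0245]
[[ 0.4505 -0.1965]
 [ 0.4864 -0.3407]
 [ 0.4211 -0.3578]
 [ 0.3815 -0.2137]] [ 0.4349 -0.2772] ydir [-0.2535  0.9673] hole-sym [ 0.444 -0.312]
```

```bash
python3 -m inch '[0,0,6,0,0,0,0, 0,0,5,0,0,0,0, 0,0,4,0,0,0,0, 0,0,3,0,0,0,0, 0,0,3,0,0,0,0, 0,0,3,0,0,0,0, 0,0,3,0,0,0,0, 0,0,3,0,0,0,0]'
python3 -m inch '[0,0,3,0,0,0,0, 0,0,3,0,0,0,0, 0,0,3,0,0,0,0, 0,0,3,0,0,0,0, 0,0,3,0,0,0,0, 0,0,3,0,0,0,0, 0,0,3,0,0,0,0, 0,0,3,0,0,0,0]'
```

```text
time: 4.2
tool_pos: [0.5028, 0.0476, 0.1274]
tcp_rot: [-1.964, -2.451, 0.001]
wrist_force: [-2.9, -0.7, 5.8]
width: 0.001
grip_force: 2.9
time: 5.0
tool_pos: [0.5024, 0.0475, 0.1033]
tcp_rot: [-1.964, -2.451, 0.002]
wrist_force: [-3.8, 0.2, 6.3]
width: -0.003
grip_force: 3.5
```

```bash
python3 -m inch '[0,0,3,0,0,0,0, 0,0,3,0,0,0,0, 0,0,3,0,0,0,0, 0,0,3,0,0,0,0, 0,0,3,0,0,0,0, 0,0,3,0,0,0,0, 0,0,3,0,0,0,0, 0,0,3,0,0,0,0]'
python3 -m inch '[0,0,1,0,0,0,0, 0,0,1,0,0,0,0, 0,0,1,0,0,0,0, 0,0,1,0,0,0,0, 0,0,1,0,0,0,0, 0,0,0,0,0,0,0, 0,0,0,0,0,0,0, 0,0,0,0,0,0,0]'
```

```text
time: 5.8
tool_pos: [0.5042, 0.0478, 0.0802]
tcp_rot: [1.964, 2.45, 0.002]
wrist_force: [-1.5, -0.0, 8.4]
width: -0.0
grip_force: 3.9
time: 6.6
tool_pos: [0.5049, 0.0479, 0.0757]
tcp_rot: [1.963, 2.45, 0.004]
wrist_force: [-0.4, 1.5, 7.8]
width: -0.001
grip_force: 3.7
```

```bash
python3 -m inch '[0,0,1,0,0,0,0, 0,0,1,0,0,0,0, 0,0,1,0,0,0,0, 0,0,1,0,0,0,0, 0,0,0,0,0,0,0, 0,0,0,0,0,0,0, 0,0,0,0,0,0,0, 0,0,0,0,0,0,0]'
```

```text
time: 7.4
tool_pos: [0.5055, 0.0481, 0.0719]
tcp_rot: [1.963, 2.449, 0.005]
wrist_force: [0.2, 0.7, 6.8]
width: 0.001
grip_force: 3.4
```

```bash
python3 -m inch '[0,0,1,0,0,0,0, 0,0,1,0,0,0,0, 0,0,0,0,0,0,0, 0,0,0,0,0,0,0, 0,0,0,0,0,0,0, 0,0,0,0,0,0,0, 0,0,0,0,0,0,0, 0,0,0,0,0,0,0]'
python3 -m inch '[0,0,0.5,0,0,0,0, 0,0,0.5,0,0,0,0, 0,0,0,0,0,0,0, 0,0,0,0,0,0,0, 0,0,0,0,0,0,0, 0,0,0,0,0,0,0, 0,0,0,0,0,0,0, 0,0,0,0,0,0,0]'
```

```text
time: 8.2
tool_pos: [0.5057, 0.0481, 0.07]
tcp_rot: [1.963, 2.449, 0.006]
wrist_force: [-0.2, 0.9, 8.0]
width: -0.003
grip_force: 3.4
time: 9.0
tool_pos: [0.5059, 0.0481, 0.0691]
tcp_rot: [1.963, 2.448, 0.006]
wrist_force: [1.5, 2.0, 7.1]
width: -0.002
grip_force: 3.4
```

```bash
python3 -m inch '[0,0,0.5,0,0,0,0, 0,0,0.5,0,0,0,0, 0,0,0,0,0,0,0, 0,0,0,0,0,0,0, 0,0,0,0,0,0,0, 0,0,0,0,0,0,0, 0,0,0,0,0,0,0, 0,0,0,0,0,0,0]'
python3 -m inch '[0,0,0.5,0,0,0,0, 0,0,0.5,0,0,0,0, 0,0,0,0,0,0,0, 0,0,0,0,0,0,0, 0,0,0,0,0,0,0, 0,0,0,0,0,0,0, 0,0,0,0,0,0,0, 0,0,0,0,0,0,0]'
```

```text
time: 9.8
tool_pos: [0.506, 0.0481, 0.0682]
tcp_rot: [1.962, 2.448, 0.006]
wrist_force: [0.9, 0.9, 6.6]
width: 0.001
grip_force: 3.4
time: 10.6
tool_pos: [0.5062, 0.0481, 0.0677]
tcp_rot: [1.962, 2.448, 0.007]
wrist_force: [-0.0, 1.3, 10.9]
width: 0.001
grip_force: 5.1
```

```bash
python3 -m inch '[0,0,0.4,0,0,0,0, 0,0,0,0,0,0,0, 0,0,0,0,0,0,0, 0,0,0,0,0,0,0, 0,0,0,0,0,0,0, 0,0,0,0,0,0,0, 0,0,0,0,0,0,0, 0,0,0,0,0,0,0]'
python3 - <<'E'
from h import *
a=viewer.read_camera("side")[:,:,::-1];b=viewer.read_camera("top")[:,:,::-1]
f=lambda i:cv2.resize(i,(400,400),interpolation=cv2.INTER_CUBIC)
cv2.imwrite("pics/c5.png",np.hstack([f(a[160:260,220:320]),f(b[140:240,200:300])]))
E
```

```text
time: 11.4
tool_pos: [0.5062, 0.0481, 0.0676]
tcp_rot: [1.962, 2.448, 0.007]
wrist_force: [-1.0, 1.6, 12.7]
width: 0.002
grip_force: 6.1
```

View pics/c5.png

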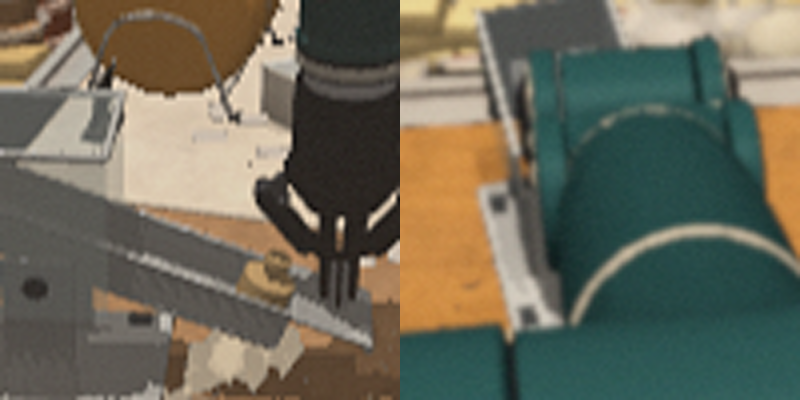

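c5 shows the tray down on its stop and the weight at the front wall (268,280 in the left half). I'll hold a little longer, then ease the tray up.

```bash
python3 -m inch '[0,0,0,0,0,0,0, 0,0,0,0,0,0,0, 0,0,0,0,0,0,0, 0,0,0,0,0,0,0, 0,0,0,0,0,0,0, 0,0,0,0,0,0,0, 0,0,0,0,0,0,0, 0,0,0,0,0,0,0]'
python3 -m inch '[0,0,-1,0,0,0,0, 0,0,-1.5,0,0,0,0, 0,0,-1.5,0,0,0,0, 0,0,-1.5,0,0,0,0, 0,0,-1.5,0,0,0,0, 0,0,-1.5,0,0,0,0, 0,0,-1.5,0,0,0,0, 0,0,-1.5,0,0,0,0]'
python3 -m inch '[0,0,-1.5,0,0,0,0, 0,0,-1.5,0,0,0,0, 0,0,-1.5,0,0,0,0, 0,0,-1.5,0,0,0,0, 0,0,-1.5,0,0,0,0, 0,0,-1.5,0,0,0,0, 0,0,-1.5,0,0,0,0, 0,0,-1.5,0,0,0,0]'
python3 -m inch '[0,0,-1.5,0,0,0,0, 0,0,-1.5,0,0,0,0, 0,0,-1.5,0,0,0,0, 0,0,-1.5,0,0,0,0, 0,0,-1.5,0,0,0,0, 0,0,-1.5,0,0,0,0, 0,0,-1.5,0,0,0,0, 0,0,-1.5,0,0,0,0]'
python3 -m inch '[0,0,-1.5,0,0,0,0, 0,0,-1.5,0,0,0,0, 0,0,-1.5,0,0,0,0, 0,0,-1.5,0,0,0,0, 0,0,-1.5,0,0,0,0, 0,0,-1.5,0,0,0,0, 0,0,-1.5,0,0,0,0, 0,0,-1.5,0,0,0,0]'
python3 -m inch '[0,0,-1.5,0,0,0,0, 0,0,-1.5,0,0,0,0, 0,0,-1.5,0,0,0,0, 0,0,-1.5,0,0,0,0, 0,0,-1.5,0,0,0,0, 0,0,-1.5,0,0,0,0, 0,0,-1.5,0,0,0,0, 0,0,-1.5,0,0,0,0]'
```

```text
time: 12.3
tool_pos: [0.5062, 0.0481, 0.0676]
tcp_rot: [1.962, 2.448, 0.007]
wrist_force: [-1.2, 1.6, 11.9]
width: 0.002
grip_force: 6.1
time: 13.1
tool_pos: [0.5044, 0.0478, 0.0775]
tcp_rot: [1.964, 2.45, 0.003]
wrist_force: [-1.3, 0.3, 5.9]
width: 0.0
grip_force: 3.3
time: 13.9
tool_pos: [0.5031, 0.0476, 0.0888]
tcp_rot: [-1.965, -2.451, 0.001]
wrist_force: [-3.5, -0.8, 5.9]
width: 0.0
grip_force: 3.2
time: 14.7
tool_pos: [0.5024, 0.0475, 0.1004]
tcp_rot: [-1.964, -2.451, 0.002]
wrist_force: [-4.2, -0.8, 5.1]
width: -0.004
grip_force: 2.9
time: 15.5
tool_pos: [0.5032, 0.0477, 0.1125]
tcp_rot: [-1.965, -2.451, 0.0]
wrist_force: [-3.6, -0.7, 4.7]
width: -0.001
grip_force: 2.6
time: 16.3
tool_pos: [0.5037, 0.0478, 0.1247]
tcp_rot: [1.964, 2.451, 0.001]
wrist_force: [-2.4, -0.2, 4.0]
width: 0.003
grip_force: 2.1
```

```bash
python3 -m inch '[0,0,-1.5,0,0,0,0, 0,0,-1.5,0,0,0,0, 0,0,-1.5,0,0,0,0, 0,0,-1.5,0,0,0,0, 0,0,-1.5,0,0,0,0, 0,0,-1.5,0,0,0,0, 0,0,-1.5,0,0,0,0, 0,0,-1.5,0,0,0,0]'
python3 -m inch '[0,0,-1,0,0,0,0, 0,0,-1,0,0,0,0, 0,0,-1,0,0,0,0, 0,0,-1,0,0,0,0, 0,0,-1,0,0,0,0, 0,0,-1,0,0,0,0, 0,0,-1,0,0,0,0, 0,0,-1,0,0,0,0]'
```

```text
time: 17.1
tool_pos: [0.5034, 0.0477, 0.1365]
tcp_rot: [1.964, 2.451, 0.0]
wrist_force: [1.9, 0.2, 3.5]
width: -0.001
grip_force: 1.5
time: 17.9
tool_pos: [0.502, 0.0476, 0.1435]
tcp_rot: [-1.963, -2.45, 0.003]
wrist_force: [-0.5, 0.4, 0.4]
width: -0.004
grip_force: 0.0
```

```bash
python3 -m inch '[0,0,-15,0,0,0,0, 0,0,-35,0,0,0,0, 0,0,-35,0,0,0,50, -40,0,0,0,0,0,50, -45,0,0,0,0,0,50, -45,0,0,0,0,0,50, -45,0,0,0,0,0,50, -45,0,0,0,0,0,50]'
python3 -m inch '[-40,0,0,0,0,0,50, 0,0,0,0,0,0,50, 0,0,0,0,0,0,50, 0,0,0,0,0,0,50, 0,0,0,0,0,0,50, 0,0,0,0,0,0,50, 0,0,0,0,0,0,50, 0,0,0,0,0,0,50]'
python3 - <<'E'
from h import *
a=viewer.read_camera("side")[:,:,::-1];b=viewer.read_camera("top")[:,:,::-1]
cv2.imwrite("pics/s2.png",a);cv2.imwrite("pics/t2.png",b)
pa=proj("side",[.5516,.0572,.138]);pb=proj("top",[.5516,.0572,.138]);print(pa,pb)
for i,p,n in((a,pa,"side"),(b,pb,"top")):
    h=cv2.cvtColor(i,cv2.COLOR_BGR2HSV);x,y=p.astype(int)
    m=((h[...,0]>=10)&(h[...,0]<=32)&(h[...,1]>80)).astype(np.uint8);k=np.zeros_like(m);k[y-25:y+22,x-25:x+25]=1;m*=k
    N,l,st,ce=cv2.connectedComponentsWithStats(m);print(n,[(st[j].tolist(),ce[j]) for j in range(1,N) if st[j,4]>15])
pa=pa.astype(int);pb=pb.astype(int)
f=lambda i,p:cv2.resize(i[p[1]-25:p[1]+25,p[0]-25:p[0]+25],(400,400),interpolation=cv2.INTER_CUBIC)
print(pa,pb);cv2.imwrite("pics/c6.png",np.hstack([f(a,pa),f(b,pb)]))
E
```

```text
time: 18.7
tool_pos: [0.5513, -0.1688, 0.2306]
tcp_rot: [1.964, 2.451, 0.001]
wrist_force: [1.2, 1.5, -0.3]
width: 0.582
grip_force: 0.0
time: 19.5
tool_pos: [0.5599, -0.2054, 0.2295]
tcp_rot: [1.964, 2.452, 0.0]
wrist_force: [-0.3, 0.4, -0.5]
width: 0.583
grip_force: 0.0
[287.1514 212.8325] [255.0581 217.1929]
side [([280, 204, 14, 13, 135], array([286.2815, 211.163 ])), ([262, 220, 50, 14, 378], array([290.2963, 228.8042]))]
top [([265, 192, 15, 11, 126], array([273.1349, 196.1032]))]
[287 212] [255 217]
```

View pics/c6.png

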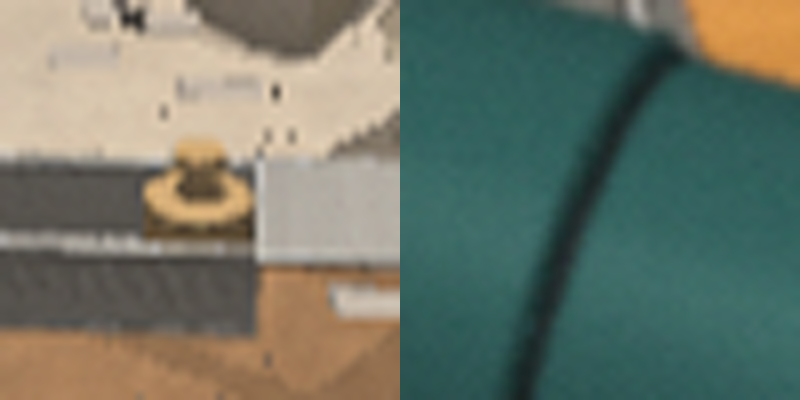

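c6 shows the tray level again and the weight upright against the front wall: body-top centre near (198,198), knob top near (201,150). The arm hides the top view.

```bash
python3 - <<'E'
from h import *
g=lambda x,y:("side",262+(x+.5)/8-.5,187+(y+.5)/8-.5)
for p,z in(((198,198),.152),((201,150),.166),((258,158),.142),((262,262),.142)):print(p,onz(*g(*p),z))
for w in([.5516,.0572,.152],[.5516,.0572,.166],[.5516,.0572,.110]):print(w,(proj("side",w)-[262,187]+.5)*8-.5)
s=sensors.read_state()["tool_pos"]
E
```

```text
(198, 198) [0.5506 0.0746 0.152 ]
(201, 150) [0.5518 0.0659 0.166 ]
(258, 158) [0.5398 0.021  0.142 ]
(262, 262) [0.5238 0.0955 0.142 ]
[0.5516, 0.0572, 0.152] [205.762  174.7759]
[0.5516, 0.0572, 0.166] [206.8259 138.9606]
[0.5516, 0.0572, 0.11] [202.6463 279.6666]
```

```bash
python3 -m inch '[46.5,-6.2,0,0,0,0,50, 46.5,-6.2,0,0,0,0,50, 46.5,-6.2,0,0,0,0,50, 46.5,-6.2,0,0,0,0,50, 46.5,-6.2,0,0,0,0,50, 46.5,-6.2,0,0,0,0,50, 46.5,-6.2,0,0,0,0,50, 46.5,-6.2,0,0,0,0,50]'
python3 -m inch '[46.5,-6.2,0,0,0,0,50, 46.5,-6.2,0,0,0,0,50, 46.5,-6.2,0,0,0,0,50, 46.5,-6.2,0,0,0,0,50, 46.5,-6.2,0,0,0,0,50, 46.5,-6.2,0,0,0,0,50, 46.5,-6.2,0,0,0,0,50, 46.5,-6.2,0,0,0,0,50]'
python3 - <<'E'
from h import *
b=viewer.read_camera("top")[:,:,::-1]
cv2.imwrite("pics/t3.png",b);o=[235,180]
cv2.imwrite("pics/c7.png",cv2.resize(b[180:240,235:295],(600,600),interpolation=cv2.INTER_CUBIC))
for z in(.152,.166):print((proj("top",[.5516,.0572,z])-o+.5)*10-.5)
E
```

```text
time: 20.4
tool_pos: [0.4295, 0.1478, 0.2297]
tcp_rot: [1.965, 2.451, 0.001]
wrist_force: [0.5, 1.4, -0.0]
width: 0.585
grip_force: 0.0
time: 21.2
tool_pos: [0.3, 0.5003, 0.2295]
tcp_rot: [1.964, 2.452, 0.001]
wrist_force: [0.9, -0.1, 0.6]
width: 0.585
grip_force: 0.0
[203.5011 349.5171]
[201.8954 322.1613]
```

View pics/c7.png

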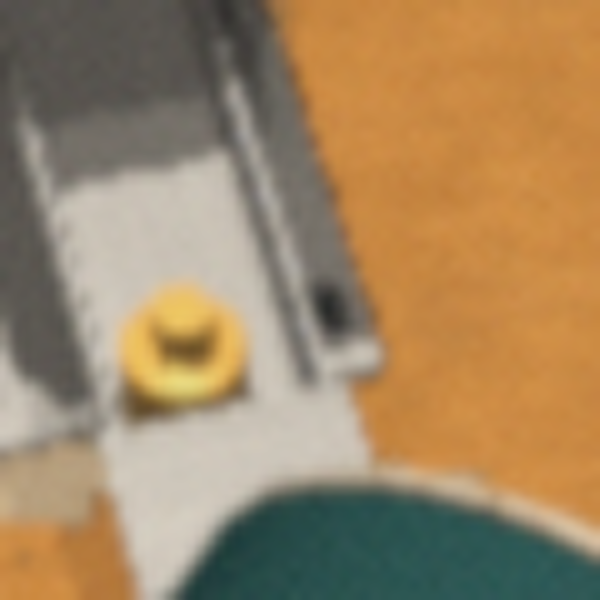

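c7 shows the weight upright at the front end, left of the tray's centreline: body-top centre near (183,352), knob top near (183,308).

```bash
python3 - <<'E'
from h import *
t=lambda x,y:("top",235+(x+.5)/10-.5,180+(y+.5)/10-.5)
g=lambda x,y:("side",262+(x+.5)/8-.5,187+(y+.5)/8-.5)
print(onz(*t(183,352),.152),onz(*t(183,318),.166)); print("tri",tri([t(183,352),g(198,198)]),tri([t(183,312),g(201,150)]))
s=sensors.read_state();p=s["tool_pos"];X=np.array([-.2186,.9758]);Y=np.array([.9758,.2186])
W=np.array([.5515,.0645]);d=W-p[:2];print(p,"mm tool",d@X*1e3,d@Y*1e3)
E
```

```text
[0.5512 0.0632 0.152 ] [0.5535 0.0626 0.166 ]
tri [0.5537 0.0634 0.1465] [0.5538 0.0628 0.1655]
[0.2974 0.5066 0.2295] mm tool -486.92487817798747 151.31570255549025
```

```bash
python3 -m inch '[-40.7,12.7,0,0,0,0,50, -40.7,12.7,0,0,0,0,50, -40.7,12.7,0,0,0,0,50, -40.7,12.7,0,0,0,0,50, -40.7,12.7,0,0,0,0,50, -40.7,12.7,0,0,0,0,50, -40.7,12.7,0,0,0,0,50, -40.7,12.7,0,0,0,0,50]'
python3 -m inch '[-40.7,12.7,0,0,0,0,50, -40.7,12.7,0,0,0,0,50, -40.7,12.7,0,0,0,0,50, -40.7,12.7,0,0,0,0,50, 0,0,20,0,0,0,50, 0,0,20,0,0,0,50, 0,0,0,0,0,0,50, 0,0,0,0,0,0,50]'
```

```text
time: 22.05
tool_pos: [0.4716, 0.201, 0.2296]
tcp_rot: [1.964, 2.451, 0.001]
wrist_force: [1.1, 1.2, 0.3]
width: 0.589
grip_force: 0.0
time: 22.85
tool_pos: [0.5557, 0.0549, 0.1892]
tcp_rot: [-1.964, -2.451, 0.001]
wrist_force: [-0.2, -0.7, 0.1]
width: 0.585
grip_force: 0.0
```

```bash
python3 -m inch '[4.6,-0.4,0,0,0,0,50, 4.6,-0.3,0,0,0,0,50, 0,0,10,0,0,0,50, 0,0,10,0,0,0,50, 0,0,10,0,0,0,50, 0,0,5,0,0,0,50, 0,0,0,0,0,0,50, 0,0,0,0,0,0,50]'
python3 - <<'E'
from h import *
print(sensors.read_state()["tool_pos"])
a=viewer.read_camera("side")[:,:,::-1]
cv2.imwrite("pics/c8.png",cv2.resize(a[165:235,250:330],None,fx=8,fy=8,interpolation=cv2.INTER_CUBIC))
E
```

```text
time: 23.65
tool_pos: [0.5533, 0.0637, 0.154]
tcp_rot: [-1.965, -2.451, 0.001]
wrist_force: [0.7, -0.2, 0.3]
width: 0.583
grip_force: 0.0
[0.5533 0.0637 0.154 ]
```

View pics/c8.png

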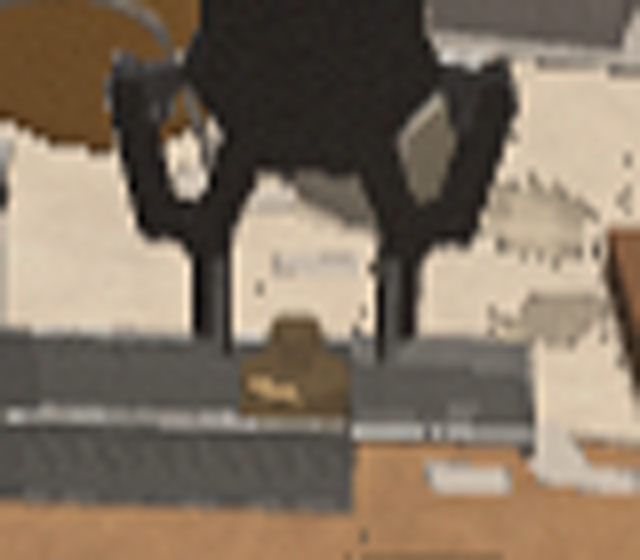

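c8 shows the open fingers either side of the knob: inner faces at columns 230 and 378, the knob centred near 297, and the tips just above the body's shoulder. I'll close.

```bash
python3 -m inch '[0,0,0,0,0,0,30, 0,0,0,0,0,0,22, 0,0,0,0,0,0,12, 0,0,0,0,0,0,8, 0,0,0,0,0,0,8, 0,0,0,0,0,0,8, 0,0,0,0,0,0,8, 0,0,0,0,0,0,8]' 35
python3 -m inch '[0,0,-3,0,0,0,8, 0,0,-7,0,0,0,8, 0,0,-10,0,0,0,8, 0,0,-15,0,0,0,8, 0,0,-15,0,0,0,8, 0,0,-15,0,0,0,8, 0,0,-10,0,0,0,8, 0,0,0,0,0,0,8]'
```

```text
time: 24.5
tool_pos: [0.5545, 0.0639, 0.1549]
tcp_rot: [1.964, 2.45, 0.003]
wrist_force: [5.0, 0.5, 2.9]
width: 0.182
grip_force: 34.1
time: 25.3
tool_pos: [0.5541, 0.0638, 0.2314]
tcp_rot: [1.963, 2.45, 0.003]
wrist_force: [0.1, 0.4, -2.1]
width: 0.181
grip_force: 34.3
```

```bash
python3 -m inch '[-20,-11,0,0,0,0,8, -38,-21,0,0,0,0,8, -38,-21,0,0,0,0,8, -38,-21,0,0,0,0,8, -38,-21,0,0,0,0,8, -38,-21,0,0,0,0,8, -38,-21,0,0,0,0,8, -38,-21,0,0,0,0,8]'
python3 -m inch '[-30,-17,0,0,0,0,8, -20,-11,0,0,0,0,8, -7,-4,0,0,0,0,8, 0,0,0,0,0,0,8, 0,0,0,0,0,0,8, 0,0,0,0,0,0,8, 0,0,0,0,0,0,8, 0,0,0,0,0,0,8]'
python3 - <<'E'
from h import *
s=sensors.read_state();print(s["tool_pos"],s["wrist_force"])
for n in("side","top"):
    b=viewer.read_camera(n)[:,:,::-1];cv2.imwrite(f"pics/p_{n}.png",b);T=s["tool_pos"]
    q=proj(n,[T[0],T[1],T[2]-.0165]).astype(int);print(n,proj(n,[T[0],T[1],T[2]-.0165]),proj(n,[T[0],T[1],T[2]-.045]))
    h=cv2.cvtColor(b,cv2.COLOR_BGR2HSV);m=((h[...,0]>=12)&(h[...,0]<=32)&(h[...,1]>90)).astype(np.uint8)
    k=np.zeros_like(m);k[q[1]-22:q[1]+26,q[0]-22:q[0]+22]=1;m*=k
    N,l,st,ce=cv2.connectedComponentsWithStats(m);print([(st[j].tolist(),ce[j]) for j in range(1,N) if st[j,4]>15])
E
```

```text
time: 26.1
tool_pos: [0.4601, -0.2509, 0.2287]
tcp_rot: [-1.964, -2.45, 0.0]
wrist_force: [-0.2, -0.4, -1.9]
width: 0.183
grip_force: 34.3
time: 26.9
tool_pos: [0.4431, -0.3115, 0.2295]
tcp_rot: [1.963, 2.453, 0.0]
wrist_force: [0.6, 0.6, -2.3]
width: 0.182
grip_force: 34.3
[ 0.4431 -0.3115  0.2295] [ 0.6156  0.6257 -2.3012]
side [340.1625 149.0115] [339.434  156.7582]
[([350, 130, 12, 9, 80], array([356.575, 134.675])), ([336, 142, 11, 17, 141], array([340.8865, 150.9787]))]
top [390.2868 225.791 ] [388.2594 231.3952]
[([383, 221, 15, 16, 140], array([389.8357, 229.75  ])), ([370, 247, 17, 4, 44], array([379.7727, 248.9545]))]
```

```bash
python3 -m inch '[-0.5,0.8,15,0,0,0,8, 0,0,30,0,0,0,8, 0,0,35,0,0,0,8, 0,0,35,0,0,0,8, 0,0,25,0,0,0,8, 0,0,12,0,0,0,8, 0,0,0,0,0,0,8, 0,0,0,0,0,0,8]'
python3 -m inch '[0,0,2,0,0,0,8, 0,0,2,0,0,0,8, 0,0,1,0,0,0,8, 0,0,1,0,0,0,8, 0,0,0,0,0,0,8, 0,0,0,0,0,0,8, 0,0,0,0,0,0,8, 0,0,0,0,0,0,8]'
```

```text
time: 27.8
tool_pos: [0.4441, -0.3131, 0.078]
tcp_rot: [1.964, 2.451, 0.0]
wrist_force: [0.4, 0.3, -1.1]
width: 0.177
grip_force: 34.3
time: 28.6
tool_pos: [0.4436, -0.3127, 0.0714]
tcp_rot: [1.965, 2.451, -0.0]
wrist_force: [-0.2, 0.4, -1.6]
width: 0.18
grip_force: 34.3
```

```bash
python3 -m inch '[0,0,1,0,0,0,8, 0,0,1,0,0,0,8, 0,0,1,0,0,0,8, 0,0,1,0,0,0,8, 0,0,0,0,0,0,8, 0,0,0,0,0,0,8, 0,0,0,0,0,0,8, 0,0,0,0,0,0,8]'
python3 -m inch '[0,0,1,0,0,0,8, 0,0,1,0,0,0,8, 0,0,1,0,0,0,8, 0,0,0,0,0,0,8, 0,0,0,0,0,0,8, 0,0,0,0,0,0,8, 0,0,0,0,0,0,8, 0,0,0,0,0,0,8]'
```

```text
time: 29.4
tool_pos: [0.4436, -0.3127, 0.0675]
tcp_rot: [1.965, 2.451, 0.0]
wrist_force: [0.0, 0.0, -0.9]
width: 0.182
grip_force: 34.3
time: 30.2
tool_pos: [0.4436, -0.3127, 0.0644]
tcp_rot: [1.965, 2.451, 0.0]
wrist_force: [0.5, 0.0, -2.9]
width: 0.183
grip_force: 34.3
```

```bash
python3 -m inch '[0,0,1,0,0,0,8, 0,0,1,0,0,0,8, 0,0,1,0,0,0,8, 0,0,0.5,0,0,0,8, 0,0,0.5,0,0,0,8, 0,0,0,0,0,0,8, 0,0,0,0,0,0,8, 0,0,0,0,0,0,8]'
python3 -m inch '[0,0,0.5,0,0,0,8, 0,0,0.5,0,0,0,8, 0,0,0,0,0,0,8, 0,0,0,0,0,0,8, 0,0,0,0,0,0,8, 0,0,0,0,0,0,8, 0,0,0,0,0,0,8, 0,0,0,0,0,0,8]'
```

```text
time: 31.0
tool_pos: [0.4436, -0.3127, 0.0604]
tcp_rot: [1.965, 2.451, -0.0]
wrist_force: [0.0, -0.6, -2.1]
width: 0.179
grip_force: 34.3
time: 31.8
tool_pos: [0.4441, -0.313, 0.0599]
tcp_rot: [1.964, 2.45, 0.0]
wrist_force: [0.4, 0.6, 5.6]
width: 0.179
grip_force: 34.8
```

```bash
python3 -m inch '[0,0,-0.5,0,0,0,8, 0,0,0,0,0,0,16, 0,0,0,0,0,0,22, 0,0,0,0,0,0,32, 0,0,0,0,0,0,45, 0,0,0,0,0,0,45, 0,0,0,0,0,0,45, 0,0,0,0,0,0,45]'
python3 -m inch '[0,0,-5,0,0,0,45, 0,0,-15,0,0,0,45, 0,0,-30,0,0,0,45, 0,0,-40,0,0,0,45, 0,0,-40,0,0,0,45, 0,0,-40,0,0,0,45, 0,0,0,0,0,0,45, 0,0,0,0,0,0,45]'
python3 - <<'E'
from h import *
H=np.array([.444,-.3127])
for n in("side","top"):
    b=viewer.read_camera(n)[:,:,::-1];cv2.imwrite(f"pics/f_{n}.png",b)
    h=cv2.cvtColor(b,cv2.COLOR_BGR2HSV);m=((h[...,0]>=15)&(h[...,0]<=32)&(h[...,1]>70)).astype(np.uint8)
    q=proj(n,[*H,.056]).astype(int);k=np.zeros_like(m);k[q[1]-14:q[1]+14,q[0]-14:q[0]+14]=1;m*=k
    N,l,st,ce=cv2.connectedComponentsWithStats(m);print(n,"exp bodytop,knobtop,foot",proj(n,[*H,.056]),proj(n,[*H,.070]),proj(n,[*H,.014]),[(st[j].tolist(),ce[j]) for j in range(1,N) if st[j,4]>10])
    for r in m[q[1]-14:q[1]+14,q[0]-14:q[0]+14]:print(''.join('.#'[v] for v in r))
E
```

```text
time: 32.6
tool_pos: [0.4435, -0.3126, 0.0598]
tcp_rot: [-1.964, -2.451, 0.0]
wrist_force: [-0.7, -0.1, 0.7]
width: 0.525
grip_force: 0.0
time: 33.4
tool_pos: [0.4446, -0.3134, 0.2329]
tcp_rot: [1.961, 2.448, 0.0]
wrist_force: [-0.7, 0.6, -0.6]
width: 0.528
grip_force: 0.0
side exp bodytop,knobtop,foot [336.0966 189.7221] [336.422  186.2506] [335.1382 199.948 ] [([331, 186, 17, 17, 203], array([338.532 , 195.4335]))]
............................
............................
............................
............................
............................
............................
............................
............................
............................
............................
............................
.............#####..........
.............#####..........
.............#####..........
...........#######..........
..........##########........
..........##########........
..........############......
.........##############.....
..........#############.....
.........###############....
.........################...
..........################..
...#......##
[... 497 characters left out ...]
####
.......#.............#######
......##.............###..#.
......###........###........
.....#####...####..##.......
....#############...#.......
....###############.##......
..#####..###########.#......
..#.....############..#.....
.#......#############.#.....
.......##############..#....
.......##############..#....
.......##############.......
#......##############...#...
##.....##############...##..
###....##############....##.
###...##############......##
###..###############.......#
###...#############.........
###...#############.........
###....############.........
##.......#########..........
##........#######...........
#..............#............
#...........................
```

```bash
python3 -c "
from workcell import job; print(job.finish_job())"
```

```text
the job is handed in; nothing more can be done
None
```

I tipped the tray onto its stop until the weight slid forward, eased it back up to level, stood the weight upright in the smaller recess and handed the job in at about 33 s; camera masks and floor contact at the expected height agree, but the judge returned no verdict and I did not recheck the other objects.

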